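# Turn the glue bottle over in the spring clip and rest it nozzle down

### The arm

A 6-joint arm with a two-finger parallel gripper is mounted at the origin on a cart in front of the work surface, level with it; the furniture and walls round the work are solid. World frame = base frame: x ahead of the robot, y to its left, z up, the work surface at z = 0. Lengths are in m, angles in rad, forces in N, time in s.
With the tool pointing down it reaches from about 0.35 to 0.725 m from the base axis. Payload 6 kg.
Tool frame: the origin (TCP) lies on the centre line of the jaws, within the pads' length; the fingertips stand 8 mm ahead of it and the grasp point (between the pads) lies 11 mm behind it; z points along the fingers, y is the line along which they close (so a half turn about z gives the same grasp; the last joint's range is limited). The gripper opens to 85 mm and grips with 20 to 120 N. Pads are 22 mm wide; open, the fingers measure 114 mm over their backs; the gripper's body (76 mm by 85 mm) begins 54 mm behind the grasp point. The pads swing forward as they close: fully open they stand 13 mm farther back than shut.
Start: joints at [-0.886, 0.04, 0.085, 0, -1.615, -0.334], TCP at [0.206, -0.563, 0.239] pointing down, gripper open.
Joint ranges: [-2.56, 2.56], [-1.29, 2.01], [-1.08, 1.49], [-3.29, 1.98], [-2.81, -0.18], [-2.99, 2.99]. Speed limits (rad/s): [2.57, 2.57, 3.01, 3.14, 3.14, 3.14].

### API

Orientations are given as a rotation vector (axis times angle).
In Python, from workcell import * gives the robot as it stands. The module is installed in compiled form; this text tells all that it offers.
- The arm moves only by the tool arm_command, never from a script. Its argument "moves" is one flat list of numbers, 7 for each row, row after row: the turn, a rotation vector about the tool's x, y, z in rad, then the shift along the tool's x, y, z in m, then the closure, from -1 (fully open) to 1 (shut). A call has 1 to 12 rows; each row shifts and turns the commanded pose from where the row before left it, along the tool's axes as they then stand; what a row does not reach is not made up. A row lasts 1/8 s, in which the tool goes at most 62.5 mm and 10.7 degrees, less where a joint would pass 70% of its speed; a pose out of reach is approached as far as the arm can. A call is refused whole if a number of a shift passes 0.0625 or a number of a turn 0.188, either way. A call with a gripper value outside its range is refused whole. The fingers move at their own pace and stop on an object; the grip force is fixed at half the most. Time passes only in rows, so rows that do not move let the fingers close. It gives the time, the measured TCP pose, the force, the opening and the grip force at its end, in the units of the state.
- observe(): the state, without advancing time (a new reading comes with each control period).
- get_image(name): name is "scene" or "top"; returns the picture (420x560x3 uint8, red, green, blue); there is no depth.
- get_calibration(name): a dict with "fx", "fy", "cx", "cy" (pixels), "pose" (4x4, takes a point from camera to world coordinates). Camera axes: x right, y up, looking along -z (the intrinsics and any distortion apply to the point x, -y, -z); pixel columns grow to the right and rows downward; lengths in m; the calibration is good to about 2 mm. A picture is of the moment at which its call begins. get_calibration takes no time and is no camera call.
- sign_off(): hands the job in; it is judged then, once.
Trained networks look in the newest picture that a camera, given by its name, has taken for a name from the list of things; names that differ only in an ending like _2 or _b are one class to them, and where a whole thing is asked for, a point or a joint stands for the part that bears it (a point fixed in the world has none). Each returns a list of dicts, best first, with "confidence" (0 to 1); they miss things now and then, are a little off and sometimes report something else, mostly with a low value. They report only what shows in the picture. A call takes as long as a camera call.
- recognise(camera, label): "xy" ([column, row] in pixels, amid what is visible of it).
- outline_of(camera, label): "region" (420x560 bool, what is visible of it) and "xy" ([column, row] in pixels, amid what is visible of it).
The state is a dict: "time": time; "joint_positions": joint angles; "joint_velocities": joint speeds; "tau": joint torques, N m; "position": TCP position; "eef_rot": TCP orientation; "contact_force": force on the tool from outside, world axes, zero at the start; "wrist_torque": the same for the moment, N m; "gripper_width": finger opening in m; "gripper_force": force on a finger pad.
Only numpy, scipy, OpenCV 4.12 (cv2) and the standard library are available. Lean on these libraries where they do the work, as an engineer would, in place of code of your own. Each camera call takes 0.05 s, during which the arm holds its last target. There are 200 camera calls.

### The job

The glue bottle was left standing on its base; it is to be kept upside down in the fork rest, so that glue waits at the nozzle. Turn it over with the spring clip: press the middle of its body level into the clip and let go, so that you can take it again from the opposite side, then set it nozzle down in the fork rest, standing squarely on its shoulder with the orange collar in the slot. Leave the tape measure, the label roll and the note block where they are.

Things in the scene. Friction and masses are not known exactly. Their poses are not given: they have to be found in the camera images.
- glue_mid (a point): Glue bottle, 0.12 kg: round white body 48 mm across, 130 mm long, green and yellow label; orange collar 24 mm across, 13 mm long; tapering orange nozzle, red tip; 178 mm in all. Starts standing on its base, nozzle up. Point on its axis, 65 mm from the base and from the flat shoulder, about the centre of mass. z axis runs from base to nozzle. Round: any yaw will do.
- glue_tip (a point): Tip of the bottle's nozzle, 113 mm from the middle of the body along the bottle's z axis. Axes as for the bottle.
- clip_seat (a point): Spring clip, fixed: two sprung steel jaws, open at the top, over a rubber saddle. Point where the bottle's axis lies when home: level, 95 mm above the bench. y runs along the clip and the bottle (nozzle either way), x across the jaws, z up. Jaws and saddle are 30 mm long along y, holding the body's middle, free on both sides. About 5 N straight down snaps the bottle in, 10 N up pulls it out.
- clip: The clip's blue foot, 110 x 80 mm (x, y), 8 mm thick; origin on the bench under the seat, axes as for the seat. The post is 30 x 24 mm. Jaws: 62 mm wide outside at seat height; rounded noses 37 mm apart stand 16 mm above the seat point and spread as the body snaps past; flared lips, 66 mm apart, end 29 mm above it.
- rest_seat (a point): Fork rest, fixed: grey metal stand; level fork plate 5 mm thick, its top 75 mm above the bench. Point at the level of the plate's top on the slot's middle line, under the bottle's middle when in place (shoulder on the plate, collar and nozzle down in the slot). z up. Slot 32 mm wide along x, open at the -x end, closed at x = 16 mm. The nozzle may come in from above or from the open end.
- rest: The same stand; origin on the bench under the seat, axes as for the seat. Foot 120 x 92 mm, from x = -52 to 68 mm; plate from x = -38 to 50 mm and y = -46 to 46 mm; a 2 mm high steel bead crosses each prong at x = -35 mm. Nothing rises above the plate's level but these beads. Under the slot is a drip dish 16 mm high, which the nozzle of a bottle in place does not reach.
- tape_measure_mid (a point): Yellow tape measure, 36 x 75 x 67 mm, standing on the bench near the work; leave it alone. Point at its centre.
- label_roll_mid (a point): White label roll, 84 mm across and 62 mm high, standing on the bench; leave it alone. Point at its centre.
- note_block_mid (a point): Yellow note block, 76 x 76 x 30 mm, lying on the bench; leave it alone. Point at its centre.

How it is judged:
On the way:
1. the bottle lies level, home in the spring clip, held at its middle (within 25 mm along the clip), and let go (z of glue_mid in the frame of clip_seat between -0.005 and 0.005 m and distance between glue_mid and clip_seat below 0.025 m and angle between the z axis of glue_mid and the y axis of clip_seat, either way round below 0.12 rad and contact force between glue and the fingers below 0.1 N and linear speed of glue below 0.02 m/s), for 0.2 s.
At the end, for the whole second after the job is handed in: The bottle stands still and released in the fork rest, upside down and upright within 0.08 rad, its shoulder on the plate (middle of the body 65 mm above the plate, within 4 mm) and its axis within 15 mm of the seat point (angle between glue_mid's own z axis and vertical above 3.06 rad and z of glue_mid in the frame of rest_seat between 0.061 and 0.069 m and horizontal distance between glue_mid and rest_seat below 0.015 m and linear speed of glue below 0.01 m/s and angular speed of glue below 0.1 rad/s); the robot touches nothing.
It fails at once if the tape measure was shifted by more than 20 mm (distance of tape_measure_mid from where it was at the start of the episode above 0.02 m).
It fails at once if the label roll was shifted by more than 20 mm (distance of label_roll_mid from where it was at the start of the episode above 0.02 m).
It fails at once if the note block was shifted by more than 20 mm (distance of note_block_mid from where it was at the start of the episode above 0.02 m).
It also fails if it takes over 64 s, if anything falls off the work surface, if the arm or the gripper's body presses on something with over 40 N, if the wrist force passes 120 N, or if a joint passes its speed limit or range.

## Working session

There is one attempt and no reset: what is moved stays moved. The work goes in short steps, Python scripts to look and compute and a tool call to move; the robot and the scene stay as the last step left them, time stands still between calls to the robot, and variables do not carry over. Pictures are saved under pics/ and viewed, at most 12 in all, crops included, and the job is handed in when it is done.

Besides the shell and the picture viewer there is one more tool, called after "Request:" as name(argument=value, ...) on one line, values as JSON. arm_command: Moves the arm, as the interface text tells. Its arguments: {"type":"object","properties":{"moves":{"type":"array"}},"required":["moves"]}

```bash
mkdir -p pics; cat > h.py <<'E'
from workcell import *
import numpy as np, cv2
from scipy.spatial.transform import Rotation as R
def cal(n):
    c=get_calibration(n); return c,np.array(c["pose"])
def ray(n,px):
    c,P=cal(n)
    d=np.array([(px[0]-c["cx"])/c["fx"],-(px[1]-c["cy"])/c["fy"],-1.])
    return P[:3,3],P[:3,:3]@d
def atz(n,px,z):
    o,d=ray(n,px); return o+d*(z-o[2])/d[2]
def proj(n,p):
    c,P=cal(n); q=P[:3,:3].T@(np.array(p)-P[:3,3])
    return np.array([c["cx"]+c["fx"]*q[0]/-q[2], c["cy"]-c["fy"]*q[1]/-q[2]])
E
python3 - <<'E'
from h import *
s=observe();print(s)
for n in("scene","top"):
    im=get_image(n);cv2.imwrite(f"pics/{n}0.png",im[:,:,::-1])
    print(get_calibration(n))
    for l in("glue_mid","clip","rest","tape_measure_mid","label_roll_mid","note_block_mid"):
        r=outline_of(n,l)
        for k in r[:2]:
            ys,xs=np.where(k["region"]); print(n,l,round(k["confidence"],2),np.round(k["xy"]),xs.min(),xs.max(),ys.min(),ys.max())
E
```

```text
{'time': 0.0, 'joint_positions': array([-8.86325458e-01,  4.08359428e-02,  8.37855710e-02, -4.62638986e-04,
       -1.61547552e+00, -3.33693516e-01]), 'joint_velocities': array([-0.0006644 , -0.00075117, -0.00111065,  0.00076565,  0.00075337,
        0.00273143]), 'tau': array([-6.18292779e-04, -3.68207574e+01,  3.47411692e+01,  6.93220004e+00,
       -5.46486248e-03,  5.14504586e-05]), 'position': array([ 0.20614478, -0.5631434 ,  0.23825148]), 'eef_rot': array([ 5.48133684e-01, -3.09295749e+00, -2.72574151e-03]), 'contact_force': array([ 0.40365805, -0.80421854, -0.23220171]), 'wrist_torque': array([0.04242118, 0.04238407, 0.00372312]), 'gripper_force': 0.0, 'gripper_width': 0.08562699973756216}
{'fx': 454.10438767295943, 'fy': 454.10438767295943, 'cx': 284.5218371745393, 'cy': 204.27545745378563, 'pose': array([[-0.86778717,  0.19466588, -0.45722054,  0.14427676],
       [-0.496923  , -0.34659719,  0.79557396,  0.79224879],
       [-0.00360025,  0.91759228,  0.39750654,  0.50471502],
       [ 0.        ,  0.        ,  0.        ,  1.        ]])}
scene glue_mid 0.72 [268. 285.] 253
[... 266 characters left out ...]

scene note_block_mid 0.91 [278. 213.] 258 295 201 226
{'fx': 497.40547047444824, 'fy': 497.40547047444824, 'cx': 283.26620683633354, 'cy': 202.58646853336165, 'pose': array([[ 0.02003593,  0.9870494 , -0.1591604 ,  0.41117022],
       [-0.99960275,  0.02293261,  0.01638379,  0.01733464],
       [ 0.01982157,  0.15876891,  0.98711678,  1.2380545 ],
       [ 0.        ,  0.        ,  0.        ,  1.        ]])}
top glue_mid 0.63 [176. 242.] 166 195 231 255
top clip 0.69 [292. 241.] 272 312 219 268
top rest 0.66 [390. 240.] 364 417 213 268
top tape_measure_mid 0.7 [376. 188.] 362 392 176 197
top label_roll_mid 0.68 [252. 164.] 235 269 148 186
top note_block_mid 0.84 [337. 168.] 318 352 152 185
```

```bash
python3 - <<'E'
import cv2
a=cv2.imread("pics/top0.png")[125:300,130:445];cv2.imwrite("pics/top0c.png",cv2.resize(a,None,fx=2.5,fy=2.5,interpolation=cv2.INTER_CUBIC))
a=cv2.imread("pics/scene0.png")[165:345,190:410];cv2.imwrite("pics/scene0c.png",cv2.resize(a,None,fx=3,fy=3,interpolation=cv2.INTER_CUBIC))
E
```

```text
(no output)
```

View pics/top0c.png

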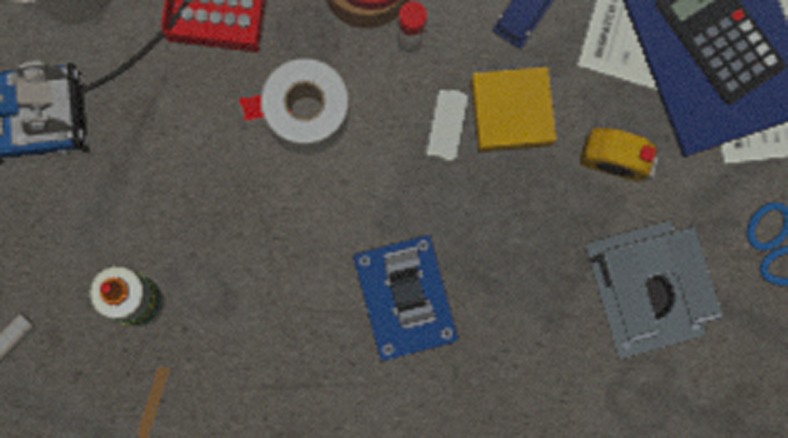

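View pics/scene0c.png

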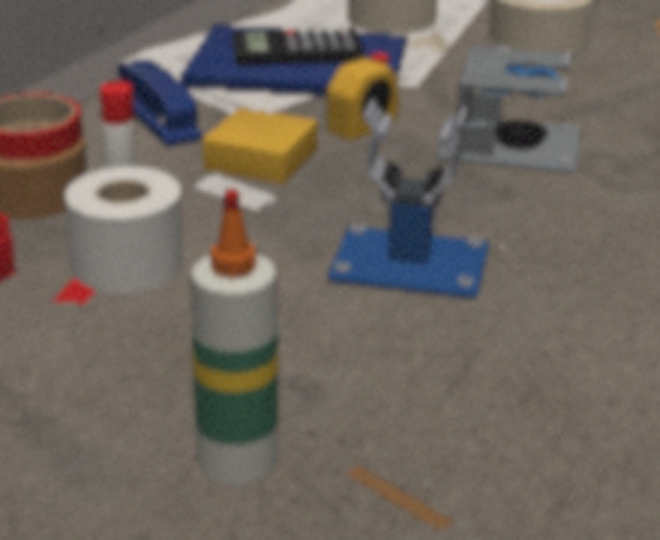

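The top crop shows the bottle with its red tip at about full-image (172,240), the clip foot at (292,244), and the rest at (391,241) with beads toward the lower edge. The scene crop agrees. Next I'll fit these numerically.

```bash
python3 - <<'E'
from h import *
im=cv2.imread("pics/top0.png")
hsv=cv2.cvtColor(im,cv2.COLOR_BGR2HSV)
# blue foot
m=cv2.inRange(hsv,(100,100,40),(130,255,255)); m2=np.zeros_like(m); m2[210:280,265:320]=m[210:280,265:320]
ys,xs=np.where(m2>0); 
pts=np.array([atz("top",(x,y),0.008)[:2] for x,y in zip(xs,ys)],np.float32)
r=cv2.minAreaRect(pts*1000);print("clip rect",r,cv2.boxPoints(r).round())
# bottle: white shoulder disc, red tip
for n,l in(("top","glue_tip"),("scene","glue_tip"),("top","clip_seat"),("top","rest_seat")):
    for k in recognise(n,l)[:1]: print(n,l,k["confidence"],k["xy"],atz(n,k["xy"],{"glue_tip":.178,"clip_seat":.095,"rest_seat":.075}[l]))
s=im[215:270,155:205]; h=hsv[215:270,155:205]
w=(h[...,1]<60)&(h[...,2]>130); ys,xs=np.where(w); c,rad=cv2.minEnclosingCircle(np.c_[xs,ys].astype(np.float32)); print("shoulder",c,rad,atz("top",(c[0]+155,c[1]+215),.130))
sc=cv2.imread("pics/scene0.png");
k=outline_of("scene","glue_mid")[0]["region"]; ys,xs=np.where(k); 
mid=[(xs[(ys==y)].min()+xs[ys==y].max())/2 for y in range(265,305)]; print("scene mid col",np.mean(mid))
# base bottom
print("base front",atz("scene",(np.mean(mid),ys.max()),0))
b=im[200:280,355:428]
# tape etc
for l,z in(("tape_measure_mid",.05),("label_roll_mid",.05),("note_block_mid",.025)):
    print(l,atz("top",outline_of("top",l)[0]["xy"],z))
cv2.imwrite("pics/rest0.png",cv2.convertScaleAbs(cv2.resize(b,None,fx=7,fy=7,interpolation=cv2.INTER_CUBIC),alpha=1.5))
E
```

```text
clip rect ((507.4773254394531, -26.179275512695312), (108.47825622558594, 78.81193542480469), 16.037548065185547) [[444.  -3.]
 [466. -79.]
 [570. -49.]
 [549.  27.]]
top glue_tip 0.84 [180.0, 245.7] [0.48442144 0.21685372 0.178     ]
scene glue_tip 0.7 [266.3, 283.3] [0.41299818 0.37270361 0.178     ]
top clip_seat 0.81 [294.8, 242.9] [ 0.50223146 -0.03003445  0.095     ]
top rest_seat 0.76 [391.1, 239.1] [ 0.5176509  -0.25723704  0.075     ]
shoulder (20.9375, 26.375) 10.339080810546875 [0.49712475 0.23537368 0.13      ]
scene mid col 267.9375
base front [0.48690335 0.25522738 0.        ]
tape_measure_mid [ 0.64500914 -0.22722135  0.05      ]
label_roll_mid [0.69531173 0.07624602 0.05      ]
note_block_mid [ 0.69706794 -0.13533368  0.025     ]
```

View pics/rest0.png

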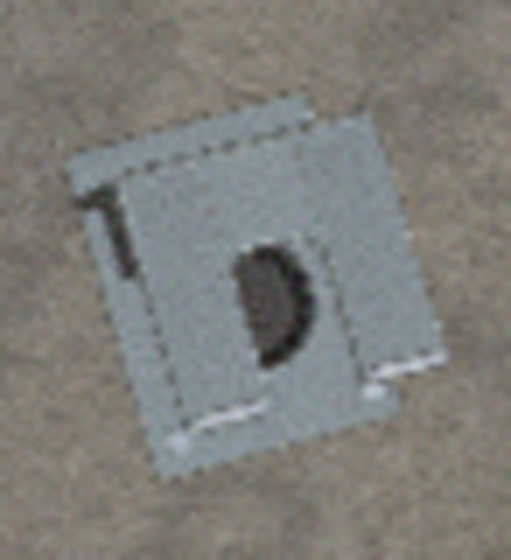

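```bash
cat >> h.py <<'E'
def Rt(phi,al):
    p,a=np.radians([phi,al]); d=np.array([np.cos(p),np.sin(p),0]); Z=np.array([0,0,1.])
    z=np.cos(a)*d-np.sin(a)*Z; x=-(np.sin(a)*d+np.cos(a)*Z); return np.c_[x,np.cross(z,x),z]
def plan(tgts,g=-1):
    "tgts: list of (R,p); straight lines from the measured pose; prints rows"
    s=observe(); M=R.from_rotvec(s["eef_rot"]).as_matrix(); p=np.array(s["position"])
    print("q",np.round(s["joint_positions"],2),"p",p.round(4))
    for Rg,pg in tgts:
        w=R.from_matrix(M.T@Rg).as_rotvec(); n=max(1,int(np.ceil(max(np.linalg.norm(pg-p)/.06,np.linalg.norm(w)/.18))))
        W=np.round(w/n,3); print("rows",n)
        for i in range(n):
            want=p if False else None
            goal=(pg-p)/(n-i); t=np.round(M.T@goal,4); print(",".join(f"{v:g}" for v in [*W,*t,g])+",")
            p=p+M@t; M=M@R.from_rotvec(W).as_matrix()
def G(phi,al,axis_pt,back=0.0):
    "pose with the grasp point on axis_pt, backed off along tool z"
    m=Rt(phi,al); return m,np.array(axis_pt)+m[:,2]*(.011-back)
E
python3 - <<'E'
from h import *
c=np.array([(120,185),(375,115),(445,355),(185,430)])/7+np.array([355,200])
w=np.array([atz("top",q,.075) for q in c])*1000;print(w.round())
r=cv2.minAreaRect(w[:,:2].astype(np.float32));print(r)
for b in((120,0),): pass
print(atz("top",(172.8,239.8),.178))
plan([(Rt(25,90),np.array([.40,-.15,.33])),G(75,20,(.498,.235,.106),.16)])
E
```

```text
[[ 547. -213.   75.]
 [ 572. -300.   75.]
 [ 492. -322.   75.]
 [ 465. -234.   75.]]
((518.6722412109375, -266.70947265625), (84.2604751586914, 93.62152099609375), 16.522397994995117)
[0.49660061 0.2327449  0.178     ]
q [-0.89  0.04  0.08 -0.   -1.62 -0.33] p [ 0.2062 -0.5634  0.2393]
rows 8
0,-0,-0.011,-0.0405,0.0402,-0.0113,-1,
0,-0,-0.011,-0.041,0.0398,-0.0113,-1,
0,-0,-0.011,-0.0414,0.0393,-0.0114,-1,
0,-0,-0.011,-0.0418,0.0388,-0.0113,-1,
0,-0,-0.011,-0.0422,0.0384,-0.0114,-1,
0,-0,-0.011,-0.0427,0.0379,-0.0113,-1,
0,-0,-0.011,-0.0431,0.0375,-0.0114,-1,
0,-0,-0.011,-0.0434,0.037,-0.0113,-1,
rows 9
-0.059,-0.127,-0.084,-0.018,0.0222,0.0192,-1,
-0.059,-0.127,-0.084,-0.0171,0.0195,0.0227,-1,
-0.059,-0.127,-0.084,-0.0155,0.0167,0.0258,-1,
-0.059,-0.127,-0.084,-0.0133,0.0138,0.0286,-1,
-0.059,-0.127,-0.084,-0.0106,0.0111,0.0308,-1,
-0.059,-0.127,-0.084,-0.0074,0.0084,0.0326,-1,
-0.059,-0.127,-0.084,-0.0038,0.006,0.0337,-1,
-0.059,-0.127,-0.084,0.0001,0.0039,0.0343,-1,
-0.059,-0.127,-0.084,0.0042,0.002,0.0341,-1,
```

Request:
arm_command(moves=[0, 0, -0.011, -0.0405, 0.0402, -0.0113, -1, 0, 0, -0.011, -0.041, 0.0398, -0.0113, -1, 0, 0, -0.011, -0.0414, 0.0393, -0.0114, -1, 0, 0, -0.011, -0.0418, 0.0388, -0.0113, -1, 0, 0, -0.011, -0.0422, 0.0384, -0.0114, -1, 0, 0, -0.011, -0.0427, 0.0379, -0.0113, -1, 0, 0, -0.011, -0.0431, 0.0375, -0.0114, -1, 0, 0, -0.011, -0.0434, 0.037, -0.0113, -1])

```text
time: 2.1
position: [0.4003, -0.1482, 0.3308]
eef_rot: [-0.684, 3.065, -0.0]
contact_force: [1.6, -0.4, -0.2]
gripper_width: 0.0853
gripper_force: 0.0
```

```bash
python3 - <<'E'
from h import *
plan([(Rt(60,55),np.array([.40,-.03,.33])),G(75,20,(.498,.235,.106),.16)])
E
```

```text
q [ 0.12 -0.39 -0.12  0.   -1.84 -1.26] p [ 0.4003 -0.1482  0.3308]
rows 5
-0.037,-0.118,-0.118,-0.01,0.0214,0.0002,-1,
-0.037,-0.118,-0.118,-0.0123,0.0201,0.0022,-1,
-0.037,-0.118,-0.118,-0.0142,0.0183,0.0045,-1,
-0.037,-0.118,-0.118,-0.0155,0.0164,0.007,-1,
-0.037,-0.118,-0.118,-0.0164,0.0142,0.0094,-1,
rows 4
-0.053,-0.152,-0.04,-0.0046,0.0029,0.056,-1,
-0.053,-0.152,-0.04,0.0039,-0.0001,0.0561,-1,
-0.053,-0.152,-0.04,0.0124,-0.0028,0.0548,-1,
-0.053,-0.152,-0.04,0.0206,-0.0049,0.052,-1,
```

Request:
arm_command(moves=[-0.037, -0.118, -0.118, -0.01, 0.0214, 0.0002, -1, -0.037, -0.118, -0.118, -0.0123, 0.0201, 0.0022, -1, -0.037, -0.118, -0.118, -0.0142, 0.0183, 0.0045, -1, -0.037, -0.118, -0.118, -0.0155, 0.0164, 0.007, -1, -0.037, -0.118, -0.118, -0.0164, 0.0142, 0.0094, -1])

```text
time: 2.72
position: [0.3995, -0.0309, 0.3302]
eef_rot: [-1.297, 2.23, 0.405]
contact_force: [-1.3, -0.1, -1.0]
gripper_width: 0.0854
gripper_force: 0.0
```

```bash
python3 - <<'E'
from h import *
plan([(Rt(72,30),np.array([.44,.03,.25])),G(75,20,(.498,.235,.106),.14)])
E
```

```text
q [-0.11 -0.6  -0.19 -0.56 -1.68 -0.56] p [ 0.3995 -0.0309  0.3302]
rows 3
-0.052,-0.144,-0.045,-0.0045,-0.0016,0.0359,-1,
-0.052,-0.144,-0.045,0.0008,-0.0035,0.036,-1,
-0.052,-0.144,-0.045,0.0061,-0.0052,0.0352,-1,
rows 3
-0.016,-0.058,-0.008,0.0135,0.0006,0.0432,-1,
-0.016,-0.058,-0.008,0.016,-0,0.0423,-1,
-0.016,-0.058,-0.008,0.0184,-0.0005,0.0413,-1,
```

Request:
arm_command(moves=[-0.052, -0.144, -0.045, -0.0045, -0.0016, 0.0359, -1, -0.052, -0.144, -0.045, 0.0008, -0.0035, 0.036, -1, -0.052, -0.144, -0.045, 0.0061, -0.0052, 0.0352, -1])

```text
time: 3.1
position: [0.4406, 0.0287, 0.2493]
eef_rot: [-1.28, 1.771, 0.742]
contact_force: [0.8, 0.4, -1.2]
gripper_width: 0.0856
gripper_force: 0.0
```

```bash
python3 - <<'E'
from h import *
plan([G(75,20,(.498,.235,.106),.12)])
im=get_image("scene");cv2.imwrite("pics/s1.png",im[:,:,::-1])
E
```

```text
q [-0.39 -0.38 -0.27 -1.06 -1.7  -0.06] p [0.4406 0.0287 0.2493]
rows 3
-0.017,-0.058,-0.009,0.012,0.0013,0.0499,-1,
-0.017,-0.058,-0.009,0.0149,0.0006,0.0491,-1,
-0.017,-0.058,-0.009,0.0177,-0,0.0482,-1,
```

View pics/s1.png

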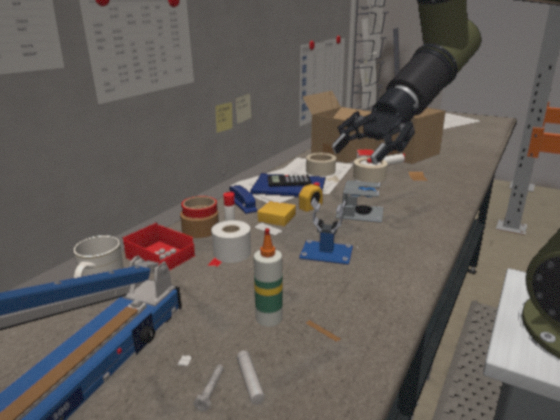

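The gripper is in the air at about (390,130), well clear of the bottle (268,280) and the clip (328,230). I'm moving in to grasp.

Request:
arm_command(moves=[-0.017, -0.058, -0.009, 0.012, 0.0013, 0.0499, -1, -0.017, -0.058, -0.009, 0.0149, 0.0006, 0.0491, -1, -0.017, -0.058, -0.009, 0.0177, 0, 0.0482, -1, 0, 0, 0, 0, 0, 0, -1])

```text
time: 3.65
position: [0.4687, 0.1373, 0.1387]
eef_rot: [-1.231, 1.613, 0.871]
contact_force: [-1.2, -0.3, 0.5]
gripper_width: 0.0852
gripper_force: 0.0
```

```bash
python3 - <<'E'
from h import *
plan([G(75,20,(.498,.235,.106),.0)])
im=get_image("top")[100:300,120:420];cv2.imwrite("pics/t1.png",cv2.resize(im,None,fx=2.5,fy=2.5)[:,:,::-1])
E
```

```text
q [-0.25 -0.22 -0.41 -1.22 -1.5   0.17] p [0.4687 0.1373 0.1387]
rows 2
0.003,-0.003,-0.005,-0.0024,-0.0019,0.059,-1,
0.003,-0.003,-0.005,-0.0022,-0.0017,0.0589,-1,
```

View pics/t1.png

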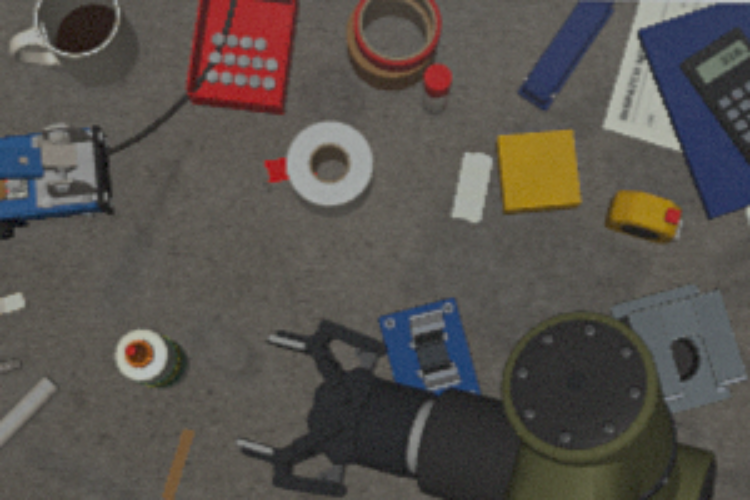

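The fingers at (285,340) and (255,445) straddle the line to the bottle (140,355), and the wrist is beside the clip. Next: approach and close.

Request:
arm_command(moves=[0.003, -0.003, -0.005, -0.0024, -0.0019, 0.04, -1, 0.003, -0.003, -0.005, -0.0022, -0.0017, 0.04, -1, 0, 0, 0, 0, 0, 0.038, -1, 0, 0, 0, 0, 0, 0, 1, 0, 0, 0, 0, 0, 0, 1, 0, 0, 0, 0, 0, 0, 1, 0, 0, 0, 0, 0, 0, 1, 0, 0, 0, 0, 0, 0, 1])

```text
time: 4.7
position: [0.504, 0.243, 0.1078]
eef_rot: [-1.231, 1.595, 0.852]
contact_force: [-1.3, -1.6, 6.0]
gripper_width: 0.0466
gripper_force: 60.5
```

```bash
python3 - <<'E'
from h import *
s=observe();print(s["contact_force"],s["gripper_width"],s["gripper_force"])
M=R.from_rotvec(s["eef_rot"]).as_matrix();print(M.round(3)); g=np.array(s["position"])-.011*M[:,2];print("grasp pt",g)
p=np.array([.47,.05,.30])
plan([(M,np.array(s["position"])+[0,-.02,.06]),(Rt(95,70),np.array([.47,.07,.30])),(Rt(106,110),np.array([.50,.03,.28]))],g=1)
E
```

```text
[-1.26151775 -1.64437699  6.01006134] 0.0466408151118139 60.489004254341125
[[-0.079 -0.965  0.249]
 [-0.33   0.261  0.907]
 [-0.941 -0.01  -0.339]]
grasp pt [0.50122048 0.23302427 0.1114918 ]
q [-0.02 -0.16 -0.42 -1.29 -1.26  0.19] p [0.504  0.243  0.1078]
rows 2
0,0,0,-0.0249,-0.0029,-0.0192,1,
0,0,0,-0.0249,-0.0029,-0.0193,1,
rows 6
-0.044,0.144,-0.041,-0.0119,-0.0014,-0.032,1,
-0.044,0.144,-0.041,-0.0071,-0.0004,-0.0334,1,
-0.044,0.144,-0.041,-0.0023,0.0009,-0.0341,1,
-0.044,0.144,-0.041,0.0026,0.0025,-0.034,1,
-0.044,0.144,-0.041,0.0073,0.0041,-0.0331,1,
-0.044,0.144,-0.041,0.0118,0.006,-0.0316,1,
rows 5
0,0.139,-0.04,0.0093,-0.0053,0.0008,1,
0,0.139,-0.04,0.0093,-0.0049,0.0022,1,
0,0.139,-0.04,0.0092,-0.0046,0.0034,1,
0,0.139,-0.04,0.0087,-0.0042,0.0047,1,
0,0.139,-0.04,0.0082,-0.0039,0.0058,1,
```

Request:
arm_command(moves=[0, 0, 0, -0.0249, -0.0029, -0.0192, 1, 0, 0, 0, -0.0249, -0.0029, -0.0193, 1, -0.044, 0.144, -0.041, -0.0119, -0.0014, -0.032, 1, -0.044, 0.144, -0.041, -0.0071, -0.0004, -0.0334, 1, -0.044, 0.144, -0.041, -0.0023, 0.0009, -0.0341, 1, -0.044, 0.144, -0.041, 0.0026, 0.0025, -0.034, 1, -0.044, 0.144, -0.041, 0.0073, 0.0041, -0.0331, 1, -0.044, 0.144, -0.041, 0.0118, 0.006, -0.0316, 1, 0, 0.139, -0.04, 0.0093, -0.0053, 0.0008, 1, 0, 0.139, -0.04, 0.0093, -0.0049, 0.0022, 1, 0, 0.139, -0.04, 0.0092, -0.0046, 0.0034, 1, 0, 0.139, -0.04, 0.0087, -0.0042, 0.0047, 1])

```text
time: 6.2
position: [0.4941, 0.0381, 0.2826]
eef_rot: [2.368, -1.852, 0.26]
contact_force: [0.3, -0.1, -1.5]
gripper_width: 0.0463
gripper_force: 61.2
```

```bash
python3 - <<'E'
from h import *
# clip: refine seat from network+rect : seat (.5065,-.027)
m=.0465; phi=106; d=np.array([np.cos(np.radians(phi)),np.sin(np.radians(phi)),0])
C=np.array([.5065,-.027,0]); ax=lambda z: C+m*d+[0,0,z]
plan([G(phi,110,ax(.20))],g=1)
im=get_image("top");cv2.imwrite("pics/t2f.png",im[:,:,::-1]);cv2.imwrite("pics/t2.png",cv2.resize(im[100:300,150:420],None,fx=2.8,fy=2.8)[:,:,::-1])
E
```

```text
q [ 0.63 -0.26 -0.2   0.2  -1.7  -0.37] p [0.4941 0.0381 0.2826]
rows 2
0.001,0.068,-0.018,0.0017,0.003,0.0479,1,
0.001,0.068,-0.018,-0.0017,0.003,0.0478,1,
```

View pics/t2.png

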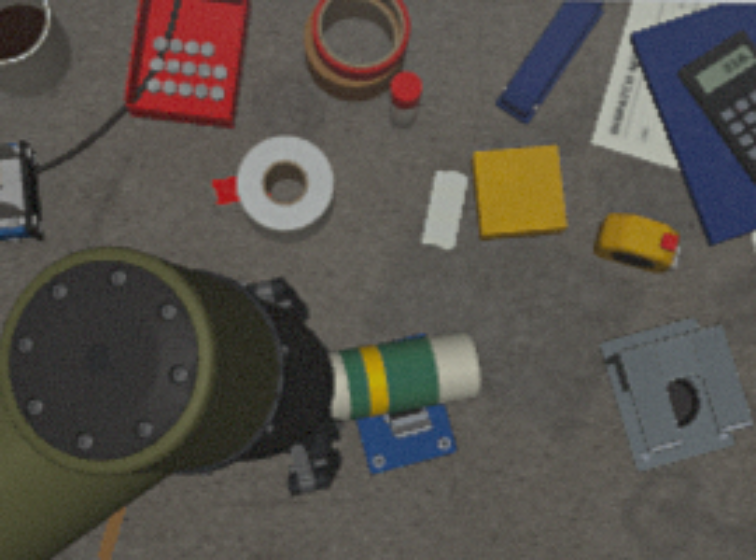

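The bottle is held, with its body from (335,390) to (478,365) over the clip and roughly along the clip's y. I'll descend to a hover and check that it is level.

Request:
arm_command(moves=[0.001, 0.068, -0.018, 0.0017, 0.003, 0.0479, 1, 0.001, 0.068, -0.018, -0.0017, 0.003, 0.0478, 1, 0, 0, 0, 0, 0, 0, 1])

```text
time: 6.62
position: [0.4915, 0.0135, 0.1841]
eef_rot: [2.316, -1.744, 0.394]
contact_force: [-0.0, -0.3, -1.1]
gripper_width: 0.0467
gripper_force: 61.3
```

```bash
python3 - <<'E'
from h import *
m=.0465; phi=106; d=np.array([np.cos(np.radians(phi)),np.sin(np.radians(phi)),0])
C=np.array([.5065,-.027,0]); ax=lambda z: C+m*d+[0,0,z]
plan([G(phi,110,ax(.20))],g=1)
for n in("scene","top"):
    im=get_image(n)
    # project expected bottle axis: base, shoulder, tip and body silhouette
    v=im[:,:,::-1].copy()
    g=np.array([.5065,-.027,.2]); o,_=ray(n,(0,0)); 
    side=np.cross(d,o-g); side/=np.linalg.norm(side)
    P=lambda a,b:tuple(int(round(t)) for t in proj(n,g+a*d+b*side)*3)
    v=cv2.resize(v,None,fx=3,fy=3,interpolation=cv2.INTER_CUBIC)
    for b in(-.024,.024): cv2.line(v,P(-.065,b),P(.065,b),(0,0,255),1)
    cv2.line(v,P(-.065,-.024),P(-.065,.024),(0,0,255),1); cv2.line(v,P(.065,0),P(.113,0),(255,0,255),1)
    c=np.array(P(0,0)); x0=max(0,c[0]-200);y0=max(0,c[1]-150)
    w=v[y0:y0+400,x0:x0+400]
    cv2.imwrite(f"pics/ov_{n}.png",w)
a=cv2.imread("pics/ov_scene.png");b=cv2.imread("pics/ov_top.png")
h=min(a.shape[0],b.shape[0]);cv2.imwrite("pics/ov.png",np.hstack([a[:h],b[:h]]))
E
```

```text
q [ 0.66 -0.28 -0.46  0.32 -1.54 -0.41] p [0.4915 0.0135 0.1841]
rows 1
0.01,0.004,0.003,0.0022,-0.0032,-0.0051,1,
```

View pics/ov.png

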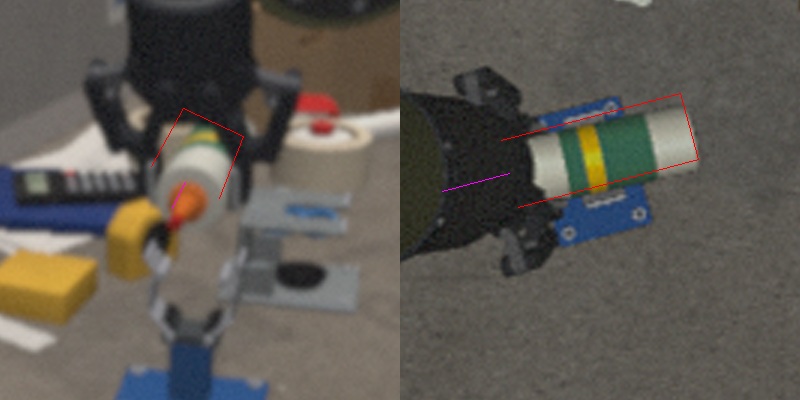

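In both views the bottle sits level in the planned direction, offset a few mm, which matches the measured TCP error. I'll correct that and press in.

```bash
python3 - <<'E'
from h import *
m=.0465; phi=106; d=np.array([np.cos(np.radians(phi)),np.sin(np.radians(phi)),0])
C=np.array([.5075,-.0265,0]); ax=lambda z: C+m*d+[0,0,z]
plan([G(phi,110,ax(.14)),G(phi,110,ax(.12)),G(phi,110,ax(.095))],g=1)
E
```

```text
q [ 0.66 -0.29 -0.44  0.32 -1.54 -0.41] p [0.4949 0.015  0.1917]
rows 2
-0.001,0.003,-0.001,-0.0101,-0.0003,0.0293,1,
-0.001,0.003,-0.001,-0.0102,-0.0003,0.0294,1,
rows 1
0,0,0,-0.0069,0,0.0188,1,
rows 1
0,0,0,-0.0085,0,0.0235,1,
```

```bash
python3 - <<'E'
from h import *
m=.0465; phi=106; d=np.array([np.cos(np.radians(phi)),np.sin(np.radians(phi)),0])
s=observe(); M=R.from_rotvec(s["eef_rot"]).as_matrix(); g=s["position"]-.011*M[:,2]
print(s["position"],"grasp",g,"axis dir if rigid",(-np.cos(np.radians(19.8))*M[:,0]-np.sin(np.radians(19.8))*M[:,2]).round(3))
for n in("scene","top"):
    im=get_image(n);hsv=cv2.cvtColor(im,cv2.COLOR_RGB2HSV)
    c=proj(n,g).astype(int);
    def cen(lo,hi):
        k=cv2.inRange(hsv,lo,hi);w=np.zeros_like(k);w[c[1]-40:c[1]+45,c[0]-50:c[0]+80]=k[c[1]-40:c[1]+45,c[0]-50:c[0]+80]
        ys,xs=np.where(w);return (xs.mean().round(1),ys.mean().round(1),len(xs)) if len(xs) else None
    print(n,"grasp px",c,"tip red",cen((170,120,60),(180,255,255)),"orange",cen((5,150,60),(15,255,255)),"yellow",cen((21,120,60),(30,255,255)))
    mid=g-m*d
    for z in(0,-.008): print(" pred tip",proj(n,mid+.11*d+[0,0,z]).round(1)," collar",proj(n,mid+.0715*d+[0,0,z]).round(1)," mid",proj(n,mid+[0,0,z]).round(1)," base",proj(n,mid-.065*d+[0,0,z]).round(1))
    k=outline_of(n,"glue_mid")
    if k: ys,xs=np.where(k[0]["region"]);print(k[0]["xy"],xs.min(),xs.max(),ys.min(),ys.max())
E
```

```text
[0.49491656 0.01503542 0.19174404] grasp [0.4938805  0.01858408 0.20210424] axis dir if rigid [-0.275  0.962  0.003]
scene grasp px [326 174] tip red (np.float64(363.0), np.float64(155.0), 3) orange (np.float64(324.3), np.float64(181.0), 120) yellow (np.float64(295.3), np.float64(203.1), 189)
 pred tip [320.8 185.9]  collar [324.1 178.9]  mid [329.7 167.2]  base [334.2 157.9]
 pred tip [320.7 189.9]  collar [324.  182.8]  mid [329.6 170.9]  base [334.  161.4]
[326.3, 177.6] 313 337 156 191
top grasp px [273 242] tip red None orange None yellow (np.float64(292.4), np.float64(237.9), 132)
 pred tip [244.  250.2]  collar [262.  245.4]  mid [295.1 236.7]  base [325.1 228.8]
 pred tip [244.2 250.4]  collar [262.1 245.7]  mid [295. 237.]  base [324.7 229.2]
[298.1, 238.4] 272 327 221 251
```

Request:
arm_command(moves=[-0.001, 0.003, -0.001, -0.0101, -0.0003, 0.0293, 1, -0.001, 0.003, -0.001, -0.0102, -0.0003, 0.0294, 1, 0, 0, 0, -0.0069, 0, 0.0188, 1, 0, 0, 0, -0.004, 0, 0.012, 1, 0, 0, 0, -0.0045, 0, 0.0115, 1, 0, 0, 0, 0, 0, 0, 1, 0, 0, 0, 0, 0, 0, 1])

```text
time: 7.8
position: [0.4968, 0.0152, 0.0853]
eef_rot: [2.321, -1.746, 0.413]
contact_force: [0.6, 1.7, 7.3]
gripper_width: 0.0465
gripper_force: 60.0
```

```bash
python3 - <<'E'
from h import *
m=.0465
s=observe(); M=R.from_rotvec(s["eef_rot"]).as_matrix(); g=s["position"]-.011*M[:,2]
print(s["position"],"grasp",g,s["contact_force"],s["wrist_torque"],"axis",(-np.cos(np.radians(19.8))*M[:,0]-np.sin(np.radians(19.8))*M[:,2]).round(3))
im=get_image("scene");k=outline_of("scene","glue_mid")
ys,xs=np.where(k[0]["region"]);print(k[0]["xy"],xs.min(),xs.max(),ys.min(),ys.max())
hsv=cv2.cvtColor(im,cv2.COLOR_RGB2HSV);w=cv2.inRange(hsv,(5,150,60),(15,255,255))&(k[0]["region"]*255).astype(np.uint8);ys,xs=np.where(w);print("orange",xs.mean(),ys.mean())
d=np.array([np.cos(np.radians(106)),np.sin(np.radians(106)),0])
mid=np.array([.507,-.0265,.095]); print(proj("scene",mid+.083*d),proj("scene",mid),proj("scene",mid+.113*d))
cv2.imwrite("pics/s3.png",cv2.resize(im[130:280,240:420],None,fx=4,fy=4,interpolation=cv2.INTER_CUBIC)[:,:,::-1])
E
```

```text
[0.49678034 0.01519821 0.08532527] grasp [0.49570748 0.01881864 0.09565684] [0.57691619 1.69985217 7.26536175] [ 0.29997314 -0.4000396   0.19352202] axis [-0.278  0.961 -0.005]
[323.3, 226.7] 311 334 208 243
orange 321.275 231.99166666666667
[321.49061519 231.1725414 ] [327.87285265 214.26743232] [318.9197442  237.98219943]
```

View pics/s3.png

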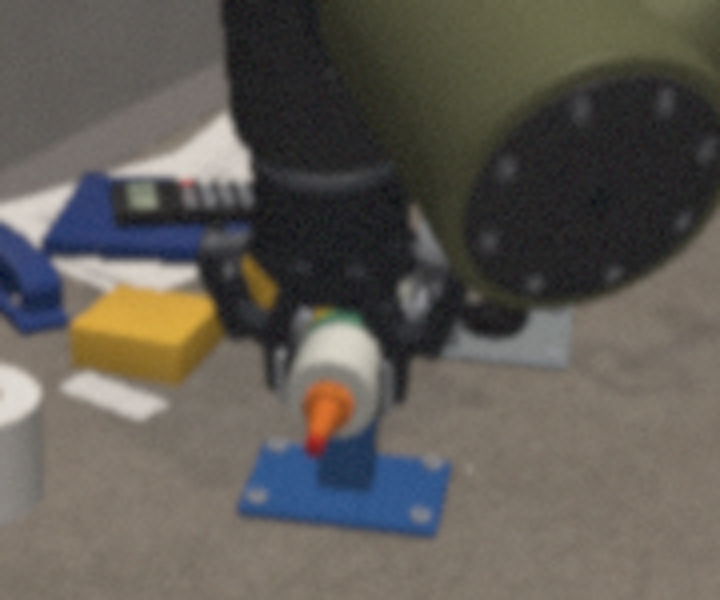

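The picture shows the bottle in the clip at (330,390), with the nozzle where the home pose predicts it. I'll press slightly more, release and retreat.

Request:
arm_command(moves=[0, 0, 0, -0.0005, 0, 0.0015, 1, 0, 0, 0, 0, 0, 0, 1, 0, 0, 0, 0, 0, 0, -1, 0, 0, 0, 0, 0, 0, -1, 0, 0, 0, 0, 0, 0, -1, 0, 0, 0, 0, 0, 0, -1, 0, 0, 0, 0, 0, -0.03, -1, 0, 0, 0, 0, 0, -0.05, -1, 0, 0, 0, 0, 0, -0.05, -1, 0, 0, 0, 0, 0, 0, -1])

```text
time: 9.15
position: [0.4842, 0.0588, 0.2069]
eef_rot: [2.323, -1.747, 0.412]
contact_force: [-0.2, 0.4, -1.0]
gripper_width: 0.0855
gripper_force: 0.0
```

```bash
python3 - <<'E'
from h import *
print(observe()["contact_force"])
d=np.array([np.cos(np.radians(106)),np.sin(np.radians(106)),0])
for n in("scene","top"):
    im=get_image(n);k=outline_of(n,"glue_mid");ys,xs=np.where(k[0]["region"]);print(n,k[0]["confidence"],k[0]["xy"],xs.min(),xs.max(),ys.min(),ys.max())
    hsv=cv2.cvtColor(im,cv2.COLOR_RGB2HSV)
    rg=(k[0]["region"]*255).astype(np.uint8)
    for nm,lo,hi in(("orange",(5,150,60),(15,255,255)),("yellow",(21,120,60),(30,255,255)),("red",(172,120,40),(180,255,255))):
        w=cv2.inRange(hsv,lo,hi)&cv2.dilate(rg,np.ones((5,5),np.uint8));y,x=np.where(w)
        if len(x):print(nm,x.mean().round(1),y.mean().round(1),len(x))
    mid=np.array([.507,-.0265,.095]); print("pred base,mid,collar,tip",[proj(n,mid+a*d).round(1).tolist() for a in(-.065,0,.08,.113)])
# candidate second grasp, axis point 41 mm to the base side
m=.041; C=np.array([.507,-.0265,.095])-m*d
s=observe();Mx=R.from_rotvec(s["eef_rot"]).as_matrix()
plan([(Rt(106,90),np.array([.507,-.03,.26])),G(106,70,C,.11),G(106,70,C,.04),G(106,70,C,.0)],g=-1)
E
```

```text
[-0.24970621  0.36410011 -1.03083602]
scene 0.83 [328.4, 220.6] 312 341 193 242
orange 321.5 231.2 114
yellow 327.8 206.4 62
red 318.7 240.7 6
pred base,mid,collar,tip [[332.2, 202.7], [327.9, 214.3], [321.7, 230.5], [318.9, 238.0]]
top 0.78 [287.2, 241.7] 251 321 225 256
orange 257.8 249.8 100
yellow 289.5 241.2 93
pred base,mid,collar,tip [[320.5, 233.6], [293.3, 240.8], [259.6, 249.7], [245.6, 253.4]]
q [ 0.76 -0.28 -0.42  0.31 -1.6  -0.49] p [0.4823 0.0568 0.2014]
rows 2
0.003,-0.175,0.001,0.0524,0.0003,-0.0121,-1,
0.003,-0.175,0.001,0.0496,0.0002,-0.021,-1,
rows 2
-0,-0.175,-0,0.0357,-0.0005,0.036,-1,
-0,-0.175,-0,0.0415,-0.0004,0.0293,-1,
rows 2
-0,0,0,0,0,0.035,-1,
-0,0,0,0,0,0.035,-1,
rows 1
-0.001,0.001,0,0,0.0001,0.04,-1,
```

The bottle is home in the clip (collar and tip within 1–2 px of prediction). I'll take it again on the base side.

Request:
arm_command(moves=[0.003, -0.175, 0.001, 0.0524, 0.0003, -0.0121, -1, 0.003, -0.175, 0.001, 0.0496, 0.0002, -0.021, -1, 0, -0.175, 0, 0.0357, -0.0005, 0.036, -1, 0, -0.175, 0, 0.0415, -0.0004, 0.0293, -1, 0, 0, 0, 0, 0, 0.03, -1, 0, 0, 0, 0, 0, 0, -1, 0, 0, 0, 0, 0, 0, -1])

```text
time: 10.22
position: [0.5257, -0.0877, 0.1627]
eef_rot: [-2.32, 1.743, 0.404]
contact_force: [0.1, 0.3, 2.2]
gripper_width: 0.0853
gripper_force: 0.0
```

```bash
python3 - <<'E'
from h import *
d=np.array([np.cos(np.radians(106)),np.sin(np.radians(106)),0])
C=np.array([.507,-.0265,.095])-.041*d
plan([G(106,70,C,.04),G(106,70,C,.0)],g=-1)
E
```

```text
q [-0.02  0.03  0.01 -0.33 -1.66  0.29] p [ 0.5257 -0.0877  0.1627]
rows 1
-0.004,-0.001,0.003,0.0015,0.0012,0.0425,-1,
rows 1
0,0,0,0,0,0.04,-1,
```

Request:
arm_command(moves=[-0.004, -0.001, 0.003, 0.0015, 0.0012, 0.0425, -1, 0, 0, 0, 0, 0, 0.02, -1, 0, 0, 0, 0, 0, 0.02, -1, 0, 0, 0, 0, 0, 0, -1, 0, 0, 0, 0, 0, 0, 1, 0, 0, 0, 0, 0, 0, 1, 0, 0, 0, 0, 0, 0, 1, 0, 0, 0, 0, 0, 0, 1, 0, 0, 0, 0, 0, 0, 1])

```text
time: 11.35
position: [0.5176, -0.0629, 0.0839]
eef_rot: [-2.316, 1.749, 0.41]
contact_force: [3.4, -1.8, 3.2]
gripper_width: 0.0467
gripper_force: 61.4
```

```bash
python3 - <<'E'
from h import *
s=observe(); M=R.from_rotvec(s["eef_rot"]).as_matrix(); g=s["position"]-.011*M[:,2]
d=np.array([np.cos(np.radians(106)),np.sin(np.radians(106)),0])
print(s["position"],"grasp",g,s["contact_force"],"offset along d",(g-np.array([.507,-.0265,.095]))@d,"axis in tool",(M.T@d).round(4))
E
```

```text
[ 0.51762663 -0.06286221  0.08393423] grasp [ 0.51865988 -0.06649148  0.09426674] [ 3.42347285 -1.76725168  3.22938073] offset along d -0.04165617996919264 axis in tool [-0.9393  0.0018  0.343 ]
```

Request:
arm_command(moves=[0, 0, 0, -0.0041, 0, -0.0113, 1, 0, 0, 0, -0.0041, 0, -0.0113, 1, 0, 0, 0, -0.0041, 0, -0.0113, 1, 0, 0, 0, -0.0082, 0, -0.0226, 1, 0, 0, 0, -0.0123, 0, -0.0338, 1, 0, 0, 0, -0.0137, 0, -0.0376, 1, 0, 0, 0, -0.0137, 0, -0.0376, 1, 0, 0, 0, 0, 0, 0, 1, 0, 0, 0, 0, 0, 0, 1])

```text
time: 12.48
position: [0.517, -0.0628, 0.2595]
eef_rot: [-2.317, 1.749, 0.413]
contact_force: [0.6, -1.3, -2.7]
gripper_width: 0.0467
gripper_force: 63.3
```

```bash
cat >> h.py <<'E'
def cens(n,lab="glue_mid"):
    im=get_image(n);k=outline_of(n,lab);hsv=cv2.cvtColor(im,cv2.COLOR_RGB2HSV);out={}
    if not k: return im,out
    rg=cv2.dilate((k[0]["region"]*255).astype(np.uint8),np.ones((7,7),np.uint8))
    ys,xs=np.where(k[0]["region"]);out["box"]=(xs.min(),xs.max(),ys.min(),ys.max())
    for nm,lo,hi in(("orange",(5,150,60),(15,255,255)),("yellow",(21,120,60),(30,255,255)),("red",(172,120,40),(180,255,255))):
        y,x=np.where(cv2.inRange(hsv,lo,hi)&rg)
        if len(x):out[nm]=(x.mean().round(1),y.mean().round(1),len(x))
    return im,out
E
python3 - <<'E'
from h import *
s=observe(); M=R.from_rotvec(s["eef_rot"]).as_matrix(); g=s["position"]-.011*M[:,2]
a=M@[-.9393,.0018,.343]; mid=g+.0417*a; print(g,a,mid,s["contact_force"],s["gripper_width"])
for n in("scene","top"):
    im,o=cens(n);print(n,o,"pred base,mid,collar,tip",[proj(n,mid+t*a).round(1).tolist() for t in(-.065,0,.08,.113)])
plan([(Rt(85,115),np.array([.53,-.12,.33])),(Rt(70,160),np.array([.54,-.16,.33]))],g=1)
E
```

```text
[ 0.5180974  -0.06639789  0.26982294] [-0.27631124  0.96103448  0.00124864] [ 0.50657522 -0.02632275  0.269875  ] [ 0.60918715 -1.3066332  -2.74021762] 0.04666592512189277
scene {'box': (np.int64(314), np.int64(345), np.int64(115), np.int64(156)), 'orange': (np.float64(324.6), np.float64(146.7), 119), 'yellow': (np.float64(335.1), np.float64(127.0), 49)} pred base,mid,collar,tip [[335.5, 127.4], [331.0, 135.1], [324.7, 145.9], [321.7, 150.9]]
top {'box': (np.int64(368), np.int64(418), np.int64(224), np.int64(267))} pred base,mid,collar,tip [[328.7, 225.2], [296.8, 233.6], [257.1, 244.1], [240.6, 248.4]]
q [ 0.02 -0.02  0.14 -0.35 -1.82  0.19] p [ 0.5169 -0.0628  0.2583]
rows 5
-0.002,0.156,0.075,0.0061,0.0007,-0.0175,1,
-0.002,0.156,0.075,0.0087,0.0001,-0.0163,1,
-0.002,0.156,0.075,0.0112,-0.0006,-0.0148,1,
-0.002,0.156,0.075,0.0132,-0.0014,-0.0129,1,
-0.002,0.156,0.075,0.0149,-0.0025,-0.0107,1,
rows 5
-0.04,0.156,0.036,0.0071,-0.0027,0.0033,1,
-0.04,0.156,0.036,0.0064,-0.0031,0.0042,1,
-0.04,0.156,0.036,0.0055,-0.0035,0.005,1,
-0.04,0.156,0.036,0.0045,-0.0039,0.0057,1,
-0.04,0.156,0.036,0.0035,-0.0042,0.0062,1,
```

Request:
arm_command(moves=[-0.002, 0.156, 0.075, 0.0061, 0.0007, -0.0175, 1, -0.002, 0.156, 0.075, 0.0087, 0.0001, -0.0163, 1, -0.002, 0.156, 0.075, 0.0112, -0.0006, -0.0148, 1, -0.002, 0.156, 0.075, 0.0132, -0.0014, -0.0129, 1, -0.002, 0.156, 0.075, 0.0149, -0.0025, -0.0107, 1, -0.04, 0.156, 0.036, 0.0071, -0.0027, 0.0033, 1, -0.04, 0.156, 0.036, 0.0064, -0.0031, 0.0042, 1, -0.04, 0.156, 0.036, 0.0055, -0.0035, 0.005, 1, -0.04, 0.156, 0.036, 0.0045, -0.0039, 0.0057, 1, -0.04, 0.156, 0.036, 0.0035, -0.0042, 0.0062, 1, 0, 0, 0, 0, 0, 0, 1])

```text
time: 14.05
position: [0.5403, -0.1602, 0.3267]
eef_rot: [1.151, -1.638, 0.802]
contact_force: [-0.1, -0.5, -1.6]
gripper_width: 0.0463
gripper_force: 63.2
```

```bash
cat >> h.py <<'E'
A=np.array([-.9393,.0018,.343])   # bottle axis (base->nozzle) in the tool, held from the base side
def hold():
    s=observe(); M=R.from_rotvec(s["eef_rot"]).as_matrix(); g=s["position"]-.011*M[:,2]
    a=M@A; return g,a,g+.0417*a
E
python3 - <<'E'
from h import *
g,a,mid=hold();print(g,a.round(3),mid)
for n in("scene","top"):
    im,o=cens(n);print(n,o,"pred base,mid,collar,tip",[proj(n,mid+t*a).round(1).tolist() for t in(-.065,0,.08,.113)])
S=np.array([.513,-.268,0]); 
# tool pose for upright bottle: alpha from A
al=90+np.degrees(np.arctan2(.9393,.343)); print(al)
plan([G(65,al,S+[0,0,.26+.0417])],g=1)
cv2.imwrite("pics/t4f.png",im[:,:,::-1])
k=outline_of("top","rest");print(k[0]["xy"] if k else None)
a0=cv2.resize(im[150:320,300:460],None,fx=2.5*1.4,fy=2.5*1.4,interpolation=cv2.INTER_CUBIC)
cv2.imwrite("pics/t4.png",a0[:,:,::-1])
E
```

```text
[ 0.5439086  -0.15052768  0.33041945] [-0.009 -0.003 -1.   ] [ 0.54352986 -0.15063943  0.28872264]
scene {'box': (np.int64(334), np.int64(344), np.int64(141), np.int64(161)), 'orange': (np.float64(339.2), np.float64(149.9), 80)} pred base,mid,collar,tip [[340.3, 82.6], [339.3, 112.3], [338.1, 146.8], [337.6, 160.5]]
top {'box': (np.int64(350), np.int64(378), np.int64(196), np.int64(223)), 'yellow': (np.float64(349.3), np.float64(212.3), 3)} pred base,mid,collar,tip [[368.0, 209.8], [361.8, 215.0], [355.2, 220.5], [352.7, 222.5]]
159.93954816343705
q [ 0.4   0.22 -0.21  0.87 -2.02 -0.75] p [ 0.5403 -0.1599  0.3327]
rows 3
-0.028,0.001,0.009,0.0031,-0.0034,0.0419,1,
-0.028,0.001,0.009,0.003,-0.0047,0.0418,1,
-0.028,0.001,0.009,0.003,-0.0058,0.0417,1,
[390.5, 238.8]
```

View pics/t4.png

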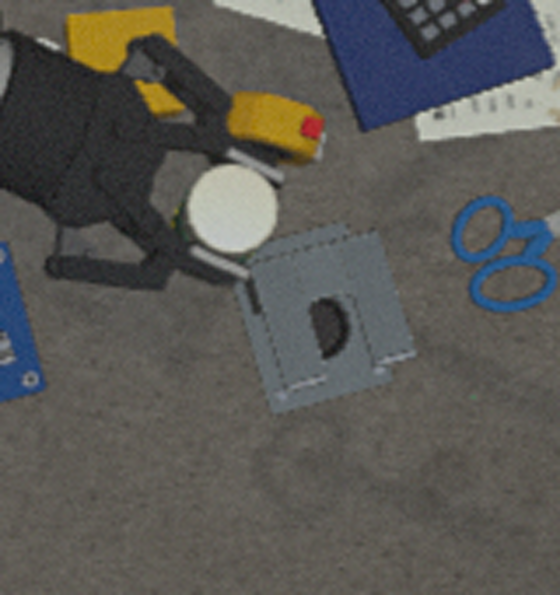

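The bottle hangs nozzle down, with its base disc at (232,208) in the crop and the rest unobstructed at (325,320). I'll refine the rest pose with an edge fit.

```bash
cat > fit.py <<'E'
from h import *
from scipy.ndimage import map_coordinates
from itertools import product
def segs():
    t=.075; L=[((-38,-46),(50,-46)),((50,-46),(50,46)),((50,46),(-38,46)),((-38,46),(-38,16)),((-38,-16),(-38,-46)),((-38,16),(0,16)),((-38,-16),(0,-16))]
    P=[np.c_[np.linspace(a[0],b[0],30),np.linspace(a[1],b[1],30),np.full(30,75)] for a,b in L]
    th=np.linspace(-np.pi/2,np.pi/2,30);P.append(np.c_[16*np.cos(th),16*np.sin(th),np.full(30,75)])
    F=[((-52,-46),(68,-46)),((68,-46),(68,46)),((68,46),(-52,46)),((-52,46),(-52,-46))]
    return np.vstack(P)/1000
P=segs()
def fit(n,im):
    g=cv2.GaussianBlur(cv2.cvtColor(im,cv2.COLOR_RGB2GRAY).astype(np.float32),(0,0),.8)
    m=np.hypot(cv2.Sobel(g,cv2.CV_32F,1,0),cv2.Sobel(g,cv2.CV_32F,0,1)); m=np.minimum(m,60)
    c,T=cal(n); best=[]
    for x,y,yaw in product(np.arange(.500,.528,.001),np.arange(-.282,-.252,.001),np.radians(np.arange(13,20,1))):
        w=P@np.array([[np.cos(yaw),np.sin(yaw),0],[-np.sin(yaw),np.cos(yaw),0],[0,0,1]])+[x,y,0]
        q=(w-T[:3,3])@T[:3,:3]; u=c["cx"]-c["fx"]*q[:,0]/q[:,2]; v=c["cy"]+c["fy"]*q[:,1]/q[:,2]
        best.append((map_coordinates(m,[v,u],order=1).mean(),x,y,np.degrees(yaw)))
    best.sort(reverse=True);return np.round(best[:4],4)
top=np.mean([get_image("top") for _ in range(6)],0).astype(np.uint8)
print("top now",fit("top",top))
print("top0",fit("top",cv2.imread("pics/top0.png")[:,:,::-1].copy()))
print("scene0",fit("scene",cv2.imread("pics/scene0.png")[:,:,::-1].copy()))
E
python3 fit.py
```

```text
top now [[42.2715  0.513  -0.265  16.    ]
 [42.2686  0.513  -0.266  16.    ]
 [42.0495  0.513  -0.266  15.    ]
 [41.9287  0.513  -0.265  17.    ]]
top0 [[40.8944  0.513  -0.266  16.    ]
 [40.7881  0.513  -0.265  16.    ]
 [40.7371  0.513  -0.266  15.    ]
 [40.3627  0.513  -0.265  15.    ]]
scene0 [[49.2143  0.512  -0.265  17.    ]
 [49.1881  0.513  -0.266  16.    ]
 [49.1739  0.513  -0.265  16.    ]
 [49.1446  0.512  -0.264  17.    ]]
```

Both cameras agree: seat at (0.513, -0.2655), yaw 16°. Next is a hover just above it.

```bash
python3 - <<'E'
from h import *
S=np.array([.511,-.266,0])
plan([G(65,159.94,S+[0,0,.25+.0417]),G(65,159.94,S+[0,0,.205+.0417])],g=1)
E
```

```text
q [ 0.4   0.22 -0.21  0.87 -2.02 -0.75] p [ 0.5401 -0.16    0.3315]
rows 3
-0.027,0,0.009,0.0001,-0.0026,0.0425,1,
-0.027,0,0.009,0,-0.0038,0.0424,1,
-0.027,0,0.009,-0,-0.0049,0.0423,1,
rows 1
-0.001,0.001,0,-0.0423,-0,0.0155,1,
```

Request:
arm_command(moves=[-0.027, 0, 0.009, 0.0001, -0.0026, 0.0425, 1, -0.027, 0, 0.009, 0, -0.0038, 0.0424, 1, -0.027, 0, 0.009, 0, -0.0049, 0.0423, 1, -0.001, 0.001, 0, -0.0423, 0, 0.0155, 1, 0, 0, 0, 0, 0, 0, 1, 0, 0, 0, 0, 0, 0, 1, 0, 0, 0, 0, 0, 0, 1])

```text
time: 15.48
position: [0.5074, -0.2749, 0.2444]
eef_rot: [1.073, -1.684, 0.753]
contact_force: [-0.0, 0.1, -1.7]
gripper_width: 0.0466
gripper_force: 63.2
```

```bash
python3 - <<'E'
from h import *
g,a,mid=hold();print(g,a.round(3),mid)
for n in("scene","top"):
    im,o=cens(n);print(n,o,"pred base,mid,collar,tip",[proj(n,mid+t*a).round(1).tolist() for t in(-.065,0,.08,.113)])
    if n=="scene": sc=im
    else:
        hsv=cv2.cvtColor(im,cv2.COLOR_RGB2HSV); b=proj(n,mid-.065*a).astype(int)
        w=(hsv[...,1]<70)&(hsv[...,2]>150); w=w[b[1]-25:b[1]+25,b[0]-25:b[0]+25]; ys,xs=np.where(w)
        c,r=cv2.minEnclosingCircle(np.c_[xs,ys].astype(np.float32));c=np.array(c)+b-25
        print("base disc",c,r,"mean",xs.mean()+b[0]-25,ys.mean()+b[1]-25,"world at base z",atz(n,c,(mid-.065*a)[2]))
x=cv2.resize(sc[60:230,280:430],None,fx=3.4,fy=3.4,interpolation=cv2.INTER_CUBIC)
cv2.imwrite("pics/s5.png",x[:,:,::-1])
E
```

```text
[ 0.51173485 -0.26549014  0.24820283] [ 0. -0. -1.] [ 0.51173695 -0.26550063  0.20650415]
scene {'box': (np.int64(358), np.int64(377), np.int64(158), np.int64(181)), 'orange': (np.float64(366.8), np.float64(171.9), 40)} pred base,mid,collar,tip [[370.0, 111.9], [368.2, 138.1], [366.0, 168.6], [365.1, 180.7]]
top {'box': (np.int64(399), np.int64(428), np.int64(222), np.int64(245))} pred base,mid,collar,tip [[418.8, 233.6], [409.8, 236.6], [400.2, 239.8], [396.6, 241.0]]
base disc [416.        235.9464283] 14.089205741882324 mean 416.61870503597123 233.12230215827338 world at base z [ 0.50691011 -0.25989801  0.27150209]
```

View pics/s5.png

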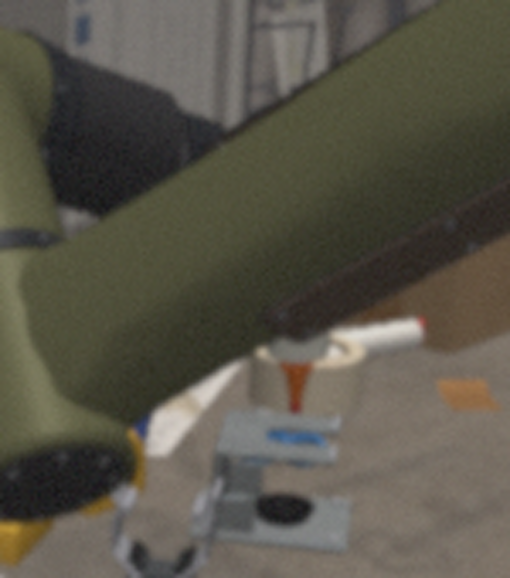

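```bash
cat > nz.py <<'E'
from h import *
from scipy.optimize import minimize
def disc(n="top"):
    g,a,mid=hold(); im=np.mean([get_image(n) for _ in range(5)],0).astype(np.uint8)
    gr=cv2.GaussianBlur(cv2.cvtColor(im,cv2.COLOR_RGB2GRAY).astype(np.float32),(0,0),.8)
    c,T=cal(n); b=mid-.065*a; th=np.linspace(0,2*np.pi,60); best=[]
    for dx in np.arange(-.012,.0121,.001):
        for dy in np.arange(-.012,.0121,.001):
            def ring(r):
                w=b+[dx,dy,0]+np.c_[r*np.cos(th),r*np.sin(th),0*th]; q=(w-T[:3,3])@T[:3,:3]
                return cv2.remap(gr,(c["cx"]-c["fx"]*q[:,0]/q[:,2]).astype(np.float32)[None],(c["cy"]+c["fy"]*q[:,1]/q[:,2]).astype(np.float32)[None],cv2.INTER_LINEAR)[0]
            best.append((np.minimum(ring(.0215)-ring(.0265),50).mean(),dx,dy))
    best.sort(reverse=True); print("base disc offset from arm prediction",np.round(best[:3],4)); return b+[best[0][1],best[0][2],0]
def nozzle():
    g,a,mid=hold(); im=np.mean([get_image("scene") for _ in range(5)],0).astype(np.uint8)
    hsv=cv2.cvtColor(im,cv2.COLOR_RGB2HSV); k=cv2.inRange(hsv,(0,110,50),(16,255,255))|cv2.inRange(hsv,(170,110,50),(180,255,255))
    p0=proj("scene",mid+.065*a); p1=proj("scene",mid+.113*a); r0,r1=int(p0[1])-2,int(p1[1])+5; c0=int(p1[0])
    for r in range(r0,r1):
        x=np.where(k[r,c0-12:c0+13])[0]
        if len(x): print(r,(x.min()+x.max())/2+c0-12,len(x),"pred",round(p0[0]+(p1[0]-p0[0])*(r-p0[1])/(p1[1]-p0[1]),1))
if __name__=="__main__": print(hold()[2]); print(disc()); nozzle()
E
python3 nz.py
```

```text
[ 0.51116623 -0.26576864  0.20533386]
base disc offset from arm prediction [[4.76820e+01 1.00000e-03 4.00000e-03]
 [4.73300e+01 1.00000e-03 5.00000e-03]
 [4.68188e+01 2.00000e-03 5.00000e-03]]
[ 0.51226844 -0.2617679   0.27033172]
168 367.0 9 pred 366.5
169 367.5 8 pred 366.5
170 367.0 7 pred 366.4
171 367.5 6 pred 366.3
172 367.0 5 pred 366.3
173 367.0 5 pred 366.2
174 367.0 5 pred 366.1
175 367.0 5 pred 366.1
176 367.0 3 pred 366.0
177 367.0 3 pred 365.9
178 367.0 3 pred 365.8
179 367.0 3 pred 365.8
180 367.0 3 pred 365.7
```

The bottle is tilted about 2° in the pads and offset about 3 mm. I'll correct both.

```bash
sed -i 's/^A=.*/A=Rt(65,158).T@np.array([0,0,-1.])/; s/return g,a,g+.0417\*a/return g,a,g+.0417*a+np.array([.001,.003,0])/' h.py
python3 - <<'E'
from h import *
plan([G(65,158,np.array([.510,-.269,.205+.0417]))],g=1)
E
```

```text
q [ 0.21  0.22 -0.38  0.89 -1.85 -0.82] p [ 0.5066 -0.2754  0.2425]
rows 1
0,-0.035,0.001,0.0011,-0.0004,0.0028,1,
```

Request:
arm_command(moves=[0, -0.035, 0.001, 0.0011, -0.0004, 0.0028, 1, 0, 0, 0, 0, 0, 0, 1, 0, 0, 0, 0, 0, 0, 1])

```text
time: 16.55
position: [0.5056, -0.2784, 0.2429]
eef_rot: [1.09, -1.713, 0.736]
contact_force: [0.4, -0.8, -1.6]
gripper_width: 0.047
gripper_force: 63.2
```

```bash
python3 nz.py; python3 - <<'E'
from h import *
plan([G(65,158,np.array([.510,-.269,z+.0417])) for z in(.18,.152,.139)],g=1)
E
```

```text
[ 0.51097163 -0.26614558  0.20529714]
base disc offset from arm prediction [[4.79511e+01 0.00000e+00 1.00000e-03]
 [4.75481e+01 0.00000e+00 0.00000e+00]
 [4.74570e+01 0.00000e+00 2.00000e-03]]
[ 0.51092682 -0.26513192  0.27029713]
167 364.0 3 pred 366.5
168 367.0 9 pred 366.4
169 367.0 9 pred 366.3
170 367.0 7 pred 366.3
171 366.5 6 pred 366.2
172 367.0 5 pred 366.1
173 367.0 5 pred 366.1
174 366.5 4 pred 366.0
175 366.5 4 pred 365.9
176 366.5 4 pred 365.8
177 366.5 4 pred 365.8
178 366.0 3 pred 365.7
179 366.0 3 pred 365.6
180 366.0 3 pred 365.6
q [ 0.21  0.21 -0.37  0.88 -1.84 -0.81] p [ 0.5057 -0.2783  0.2426]
rows 1
0,-0,-0,-0.0232,0,0.0093,1,
rows 1
0,-0,-0,-0.0259,0,0.0105,1,
rows 1
0,-0,-0,-0.0121,0,0.0049,1,
```

Request:
arm_command(moves=[0, 0, 0, -0.0232, 0, 0.0093, 1, 0, 0, 0, -0.013, 0, 0.0052, 1, 0, 0, 0, -0.0129, 0, 0.0053, 1, 0, 0, 0, 0, 0, 0, 1, 0, 0, 0, 0, 0, 0, 1])

```text
time: 17.68
position: [0.506, -0.2782, 0.1901]
eef_rot: [1.09, -1.712, 0.737]
contact_force: [0.5, -0.1, -0.6]
gripper_width: 0.0466
gripper_force: 63.2
```

Request:
arm_command(moves=[0, 0, 0, -0.0065, 0, 0.0026, 1, 0, 0, 0, -0.0037, 0, 0.0015, 1, 0, 0, 0, 0, 0, 0, 1, 0, 0, 0, 0, 0, 0, 1])

```text
time: 18.18
position: [0.5057, -0.2783, 0.1798]
eef_rot: [1.089, -1.712, 0.737]
contact_force: [-1.0, -0.4, 5.9]
gripper_width: 0.0466
gripper_force: 63.4
```

```bash
python3 nz.py
```

```text
[ 0.51105781 -0.266115    0.14220329]
base disc offset from arm prediction [[4.76890e+01 0.00000e+00 1.00000e-03]
 [4.76171e+01 0.00000e+00 0.00000e+00]
 [4.68244e+01 0.00000e+00 2.00000e-03]]
[ 0.51102692 -0.26501092  0.2072032 ]
196 365.0 3 pred 364.4
197 364.5 4 pred 364.3
198 364.5 4 pred 364.2
199 364.5 4 pred 364.2
200 365.0 3 pred 364.1
201 365.0 3 pred 364.0
202 364.5 2 pred 363.9
203 364.5 2 pred 363.9
204 364.5 2 pred 363.8
```

The shoulder is on the plate (about 7 N) and the nozzle shows below it. Releasing and backing out.

Request:
arm_command(moves=[0, 0, 0, 0, 0, 0, -1, 0, 0, 0, 0, 0, 0, -1, 0, 0, 0, 0, 0, 0, -1, 0, 0, 0, 0, 0, 0, -1, 0, 0, 0, 0, 0, 0, -1, 0, 0, 0, 0, 0, -0.02, -1, 0, 0, 0, 0, 0, -0.04, -1, 0, 0, 0, 0, 0, -0.05, -1, 0, 0, 0, 0, 0, -0.04, -1, 0, 0, 0, 0, 0, 0, -1, 0, 0, 0, 0, 0, 0, -1])

```text
time: 20.05
position: [0.5645, -0.1518, 0.2345]
eef_rot: [1.091, -1.712, 0.736]
contact_force: [-0.2, -1.2, -0.3]
gripper_width: 0.0851
gripper_force: 0.0
```

```bash
python3 - <<'E'
from h import *
s=observe();print(s["contact_force"],s["gripper_width"])
for n in("scene","top"):
    im,o=cens(n);print(n,o,"pred base,mid,tip",[proj(n,np.array([.511,-.2655,z])).round(1).tolist() for z in(.205,.14,.027)])
    x=cv2.resize(im[130:280,330:450] if n=="top" else im[110:260,310:430],None,fx=3.2,fy=3.2,interpolation=cv2.INTER_CUBIC)
    y=x if n=="scene" else np.hstack([y,x])
    if n=="scene": y=x
cv2.imwrite("pics/end.png",y[:,:,::-1])
E
```

```text
[-0.23182132 -1.1728692  -0.31474041] 0.0850762567827022
scene {'box': (np.int64(357), np.int64(378), np.int64(142), np.int64(202)), 'orange': (np.float64(364.7), np.float64(199.2), 12), 'yellow': (np.float64(366.7), np.float64(168.6), 86)} pred base,mid,tip [[368.4, 138.7], [366.6, 163.6], [363.7, 204.4]]
top {'box': (np.int64(388), np.int64(422), np.int64(226), np.int64(251)), 'yellow': (np.float64(394.2), np.float64(243.0), 21)} pred base,mid,tip [[409.6, 237.0], [401.7, 239.6], [389.9, 243.6]]
```

View pics/end.png

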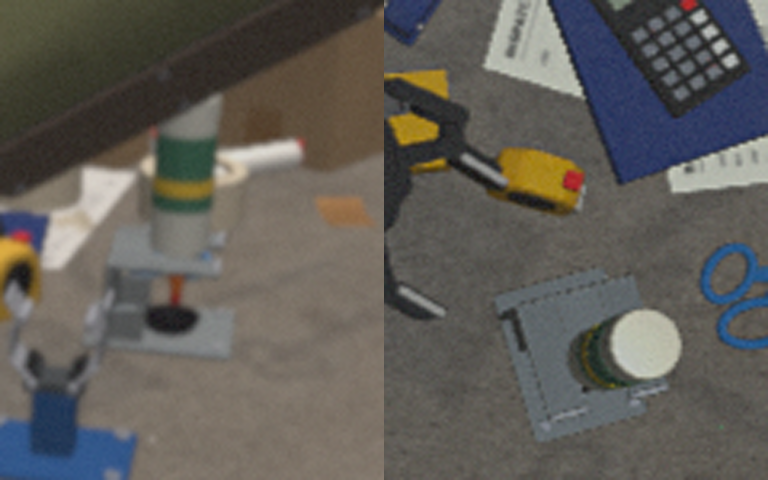

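The bottle stands in the rest with the collar in the slot and the nozzle over the dish. A quick numeric check of the tilt before I hand in.

```bash
python3 - <<'E'
import nz,h,numpy as np
nz.hold=lambda:(0,np.array([0,0,-1.]),np.array([.511,-.2655,.14]))
print(nz.disc()); nz.nozzle()
from h import *
im=get_image("scene");k=outline_of("scene","glue_mid")[0]["region"]
for r in range(142,186,6):
    x=np.where(k[r])[0];print(r,(x.min()+x.max())/2,len(x),end=" | ")
E
```

```text
base disc offset from arm prediction [[ 5.00000e+01  0.00000e+00 -3.00000e-03]
 [ 5.00000e+01  0.00000e+00 -4.00000e-03]
 [ 4.94506e+01  0.00000e+00 -2.00000e-03]]
[ 0.511  -0.2685  0.205 ]
196 365.0 3 pred 364.3
197 364.5 4 pred 364.2
198 364.5 4 pred 364.2
199 364.5 4 pred 364.1
200 364.5 4 pred 364.0
201 364.5 4 pred 364.0
202 364.0 3 pred 363.9
203 364.0 3 pred 363.8
204 364.5 2 pred 363.7
142 376.0 5 | 148 370.0 15 | 154 368.0 19 | 160 367.5 20 | 166 367.0 19 | 172 366.5 20 | 178 366.0 19 | 184 366.0 19 |
```

```bash
python3 -c "
from workcell import *
print(sign_off())"
```

```text
the job is handed in; nothing more can be done
None
```

The job is handed in at about 20 s: the bottle was turned over through the spring clip and now stands nozzle down and released in the fork rest, upright and within about 5 mm of the seat by the last camera check. The arm touched nothing at the end, and the tape measure, label roll and note block were left alone.

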